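# Set up the height gauge beside the bottle

## Robot

A 7-joint arm with a two-finger parallel gripper is mounted at the origin on the work surface. World frame = base frame: x ahead of the robot, y to its left, z up, the work surface at z = 0. Lengths are in m, angles in rad, forces in N, time in s.
With the tool pointing down it reaches from about 0.425 to 0.95 m from the base axis. Payload 4.7 kg.
Tool frame: the origin (TCP) lies between the finger pads; the fingertips stand 25 mm ahead of it and the grasp point (between the pads) lies 6 mm ahead of it; x points along the fingers, z is the direction in which the jaws open and shut, and the axes are right-handed (so a half turn about x gives the same grasp; the last joint's range is limited). The gripper opens to 85 mm and grips with 20 to 120 N. Pads are 22 mm wide; open, the fingers measure 114 mm over their backs; the gripper's body (76 mm by 85 mm) begins 54 mm behind the grasp point. The pads swing forward as they close: fully open they stand 13 mm farther back than shut.
Start: joints at [1.092, 0.469, -0.049, 1.532, 0.024, 1.141, -0.082], TCP at [0.294, -0.608, 0.256] pointing down, gripper open.
Joint ranges: [-2.59, 2.59], [-0.33, 1.99], [-1.39, 1.29], [0.1, 2.45], [-1.04, 4.18], [0.21, 1.99], [-2.66, 2.66]. Speed limits (rad/s): [2.57, 2.57, 3.14, 3.14, 3.14, 3.14, 3.14].

## Interface

Orientations are given as a 3x3 rotation matrix whose columns are the frame's x, y, z axes.
In Python, from rig import * gives the robot as it stands. Calls block until the motion is done:
- movep(position, orientation): joint-space move of the TCP to a pose.
- move_l(position, attitude=None, feed=0.15, until_force=None): straight line of the TCP; attitude=None keeps the orientation; feed is the mean speed in m/s. With until_force (N) it stops when the force on the tool has changed by that much, and returns True; else False.
- move_joints(angles): joint-space move.
- command_gripper(opening, newtons=None): finger opening in m; newtons is the grip in N (None keeps the last); returns when the fingers have stopped.
- sleep(seconds).
- inverse_kinematics(position, orientation): joint angles nearest the present ones, or None.
- sense(): the state.
- camera(name): name is "scene" or "top"; returns (picture, depth): 400x640x3 uint8, red, green, blue; 400x640 float32, m along the optical axis (not along the pixel's ray), 0 where there is no reading.
- camera_params(name): a dict with "K" (3x3 intrinsics, pixels), "position" and "rotation" of the camera in the world. Camera axes: x right, y down, z forward; pixel columns grow to the right and rows downward; lengths in m; the calibration is good to about 2 mm. A picture is of the moment at which its call begins. camera_params takes no time and is no camera call.
A pose or a line that the arm cannot do raises Unreachable and nothing moves.
- finish_job(): hands the job in, once; it reports no verdict.
The state is a dict: "time_s": time; "joint_pos": joint angles; "qd": joint speeds; "joint_efforts": joint torques, N m; "position": TCP position; "tcp_rot": TCP orientation; "wrist_force": force on the tool from outside, world axes, zero at the start; "ft_torque": the same for the moment, N m; "finger_gap": finger opening in m.
Only numpy, scipy, OpenCV 4.12 (cv2) and the standard library are available. Lean on these libraries where they do the work, as an engineer would, in place of code of your own. Each camera call takes 0.05 s, during which the arm holds its last target.

## Task

Fit the loose pointer, by its square hole, onto the square stub on top of the height gauge, with its hub flat on the gauge's head and its arm pointing towards the clay bottle, and let go of it. Then grip the head so that the button in its side is squeezed in, pull it straight up past the first stop to the second stop at the top of its travel, and finish while still holding it up there with the pointer in place (a spring draws it down if let go). Leave the bottle and the other things on the bench where they stand.

Things in the scene. Friction and masses are not known exactly. Their poses are not given: they have to be found in the camera images.
- gauge: Height gauge, fixed to the bench: dark steel base plate 150 x 90 x 12 mm with an upright aluminium tube (30 mm across, 35 mm at its collar, top 130 mm above the bench) in which a square post telescopes upward. Origin on the bench on the tube's axis; x is the direction to the bottle (the plate reaches from -55 to +95 mm along x, 45 mm each way along y), z up.
- head: The gauge's grip head on top of the telescoping post: aluminium block 36 x 36 mm, 32 mm tall; axes parallel to the gauge's (x towards the bottle). Origin at the centre of its flat top face, 167 mm above the bench at the start; it moves only up and down. A steel square stub, 14 x 14 mm with sides along x and y and 16 mm tall with 1 mm bevels at its end, stands on that face. The button is in its -y face.
- button_face (a point): Centre of the outer face of the black button in the head's -y side (to the right when looking from the gauge to the bottle): 18 mm wide (along x), 16 mm tall, centred 14 mm below the head's top, standing 4.5 mm proud of the side. Its push direction is the head's +y. Squeezing the head across its y sides (36 mm, 40.5 mm with the button out) pushes it flush.
- button (a joint): How far the button is pushed in, m: 0 = out, 0.005 = fully in (a pad pressed flat against the side gives 0.0045). Springs back; about 2.5 N to start, 5 N fully in. The post is unlocked while it is in by at least 0.004, and it must be kept in while pulling.
- post (a joint): How far the post is pulled up, m: 0 = home (latched, the start), 0.045 (give or take 0.002) = first stop, where the latch catches if the button is out, 0.090 = second stop, the hard end of travel, which has no latch. A return spring and weight pull down with about 6 N at home to 9 N at the top (pointer included), and a damper adds about 2 N at 0.05 m/s.
- pointer: Loose pointer, about 120 g, lying hub down: steel hub 34 x 34 mm, 20 mm tall, a 16.5 mm square hole right through (sides along x and y, 3 mm bevel below), one aluminium arm 9 x 6 mm along +x, 11 mm up, and a steel counterweight 14 mm thick, 22 mm long on the -x side. Balances about the hub's axis. Origin: centre of the hub's underside, z up. Its x must end along the head's x. Grip its y sides.
- pointer_tip (a point): Pointed end of the pointer's arm, 125 mm along +x from the hub's axis, 11 mm above the hub's underside.
- wheel: Metal banding wheel (low turntable), fixed: 140 mm across, top 45 mm above the bench; the bottle stands on it. Origin on the bench on its axis, 160 to 175 mm from the gauge's axis in the gauge's +x direction.
- bottle: Long-necked bisque-fired clay bottle, loose, on the wheel: 220 mm tall (its lip 265 mm above the bench), 110 mm across the belly, 38 mm at the lip. Origin at the centre of its underside. To be left alone.
- rolling_pin: Wooden rolling pin, 290 mm long, 44 mm across, lying along its x. Origin under its middle, on the bench. To be left alone.
- mould: White plaster mould, round, 96 mm across, 55 mm tall. Origin at the centre of its underside. To be left alone.
Mind the look-alikes: they are no part of the job. Of the things like the pointer, leave any that is black or purple; of the rest the larger one is meant.

How it is judged:
On the way, in this order (a step that is already met when the one before it is completed fails the run):
1. the pointer sits flat on the head, stub in its square hole, arm towards the bottle, let go, the post still home (horizontal distance between pointer and head below 0.0035 m and z of pointer in the frame of head between -0.003 and 0.003 m and angle between pointer's own z axis and vertical below 0.1 rad and x of pointer_tip in the frame of head above 0.1 m and value of joint post below 0.006 m and contact force between the fingers and pointer below 0.2 N), for 0.2 s.
2. the button is squeezed in while the post is still home (value of joint button above 0.0033 m and value of joint post below 0.008 m), for 0.1 s.
3. the post is at its second stop, held by the fingers (value of joint post above 0.084 m and contact force between the fingers and head above 2 N), for 0.3 s.
At the end, for the whole second after the job is handed in: Post within 6 mm of the second stop, held by fingers on the head (over 2 N), not by the pointer (under 1 N); pointer seated on the head (3 mm in height, 3.5 mm sideways, level within 0.1 rad), arm towards the bottle; bottle upright, within 30 mm of its start (all of step 3 and horizontal distance between pointer and head below 0.0035 m and z of pointer in the frame of head between -0.003 and 0.003 m and angle between each of pointer, bottle's own z axis and vertical below 0.1 rad and x of pointer_tip in the frame of head above 0.1 m and distance of bottle from where it was at the start of the episode below 0.03 m and contact force between the fingers and pointer below 1 N); the arm keeps its last pose, push and grip.
It fails at once if the bottle is moved by more than 30 mm or tipped (distance of bottle from where it was at the start of the episode above 0.03 m or angle between bottle's own z axis and vertical above 0.3 rad).
It fails at once if the rolling pin is moved by more than 30 mm or tipped (distance of rolling_pin from where it was at the start of the episode above 0.03 m or angle between rolling_pin's own z axis and vertical above 0.3 rad).
It fails at once if the mould is moved by more than 30 mm or tipped (distance of mould from where it was at the start of the episode above 0.03 m or angle between mould's own z axis and vertical above 0.3 rad).
It also fails if it takes over 54 s, if anything falls off the work surface, if the arm or the gripper's body presses on something with over 40 N, if the wrist force passes 120 N, or if a joint passes its speed limit or range.

## Working session

There is one attempt and no reset: what is moved stays moved. The work goes in short steps, each a Python script; the robot and the scene stay as the last script left them, time stands still between calls to the robot, and variables do not carry over. Pictures are saved under pics/ and viewed, and the job is handed in when it is done.

```bash
mkdir -p pics; ls
python3 - <<'E'
from rig import *
import numpy as np, cv2
for n in ("scene","top"):
    p,d=camera(n); np.savez(f"{n}0.npz",p=p,d=d)
    cv2.imwrite(f"pics/{n}0.png",cv2.cvtColor(p,cv2.COLOR_RGB2BGR))
    print(n,camera_params(n))
print(sense())
E
```

```text
pics
scene {'K': array([[431.02721723,   0.        , 322.17652838],
       [  0.        , 431.02721723, 202.13978072],
       [  0.        ,   0.        ,   1.        ]]), 'position': array([ 0.97766854, -0.57990576,  0.84881371]), 'rotation': array([[ 0.77637311,  0.45892998, -0.43200471],
       [ 0.63014206, -0.5511918 ,  0.54690819],
       [ 0.01287511, -0.69682916, -0.71712158]])}
top {'K': array([[503.48427544,   0.        , 316.94796441],
       [  0.        , 503.48427544, 197.52229382],
       [  0.        ,   0.        ,   1.        ]]), 'position': array([ 0.33803344, -0.03603867,  1.36345029]), 'rotation': array([[ 0.01423768, -0.98652827,  0.16297013],
       [-0.99985999, -0.01547983, -0.00635454],
       [ 0.00879169, -0.16285684, -0.98661054]])}
{'time_s': 0.1, 'joint_pos': array([ 1.0921146 ,  0.46938473, -0.04862566,  1.53357323,  0.02407269,
        1.14099632, -0.08234506]), 'qd': array([-0.00041328, -0.00188899, -0.00081548, -0.00371224,  0.00117188,
       -0.00120073,  0.00029184]), 'joint_efforts': array([ 1.78715341e-04, -5.11517859e+01, -4.71449713e-02, -2.38390768e+01,
        1.07914367e-02,  4.38742121e-03,  1.39290179e-05]), 'position': array([ 0.29329671, -0.60741545,  0.25535079]), 'tcp_rot': array([[-7.93507474e-04,  9.00542043e-01,  4.34768213e-01],
       [ 1.59066573e-03,  4.34768936e-01, -9.00540639e-01],
       [-9.99998420e-01, -2.30148320e-05, -1.77745376e-03]]), 'wrist_force': array([ 0.57399611, -0.11647245, -0.47361466]), 'ft_torque': array([ 0.01737335,  0.00701544, -0.0193336 ]), 'finger_gap': 0.08548089967596088}
```

View pics/scene0.png

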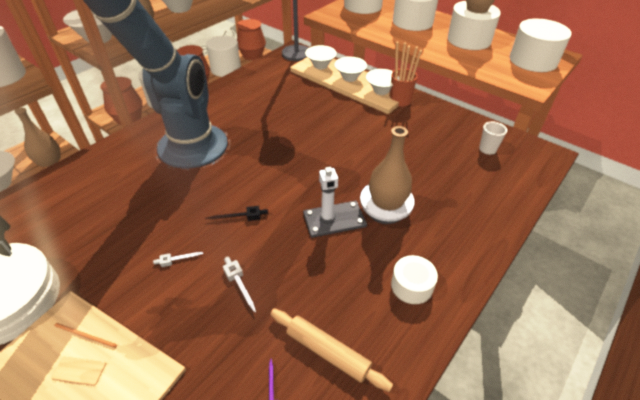

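View pics/top0.png

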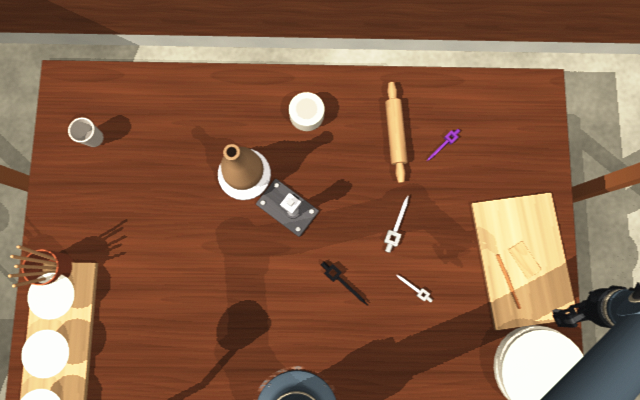

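The scene view has four pointer-like things. In the top picture they are: silver large at (394,238), silver small at (425,295), black at (330,270) and purple at (453,137). By the description it is the larger silver one. I'll check that in a close crop and measure.

```bash
cat > h.py <<'E'
import numpy as np, cv2
def cloud(n,d,par):
    K=par["K"];v,u=np.mgrid[0:400,0:640]
    c=np.stack([(u-K[0,2])/K[0,0]*d,(v-K[1,2])/K[1,1]*d,d],-1)
    return c@par["rotation"].T+par["position"]
def proj(P,par):
    c=(np.atleast_2d(P)-par["position"])@par["rotation"]
    k=c@par["K"].T
    return k[:,:2]/k[:,2:]
def ray(uv,z,par):
    K=par["K"];r=par["rotation"]@np.array([(uv[0]-K[0,2])/K[0,0],(uv[1]-K[1,2])/K[1,1],1])
    return par["position"]+r*(z-par["position"][2])/r[2]
E
python3 - <<'E'
from rig import *
from h import *
W={}
for n in ("scene","top"):
    z=np.load(n+"0.npz");W[n]=(z["p"],z["d"],cloud(n,z["d"],camera_params(n)))
def crop(n,x0,y0,w,h,s):
    return cv2.cvtColor(cv2.resize(W[n][0][y0:y0+h,x0:x0+w],None,fx=s,fy=s,interpolation=cv2.INTER_CUBIC),cv2.COLOR_RGB2BGR)
a=crop("top",360,180,100,75,4);b=crop("scene",200,245,100,75,4)
c=crop("top",240,165,100,75,4);e=crop("scene",290,155,100,75,4)
cv2.imwrite("pics/crop1.png",np.vstack([np.hstack([a,b]),np.hstack([c,e])]))
for n,(x0,y0,x1,y1) in {"top":(375,190,418,258),"scene":(215,250,262,318)}.items():
    p,d,P=W[n]
    m=np.zeros((400,640),bool);m[y0:y1,x0:x1]=1
    sat=p.max(2).astype(int)-p.min(2)
    m&=(P[...,2]>0.006)&(d>0)
    q=P[m];print(n,len(q),q.min(0),q.max(0),np.median(q,0))
    hub=m&(P[...,2]>0.0165);h=P[hub];print(" hub",len(h),h.mean(0),h.min(0),h.max(0))
    arm=q[:,:2]; 
    vx,vy,x,y=cv2.fitLine(arm.astype(np.float32),cv2.DIST_HUBER,0,.01,.01).ravel();print(" line",vx,vy,np.degrees(np.arctan2(vy,vx)))
    t=(arm-[x,y])@[vx,vy];print(" ends",[x,y]+t.min()*np.array([vx,vy]),[x,y]+t.max()*np.array([vx,vy]))
    # table check
    tb=np.zeros_like(m);tb[y0:y1,x0:x1]=1;tb&=~m;print(" table z",np.median(P[tb][:,2]))
E
```

```text
top 367 [ 0.41088964 -0.31614866  0.00600883] [ 0.586501   -0.20265219  0.02745424] [ 0.46717898 -0.2556904   0.01550592]
 hub 155 [ 0.46188776 -0.24865204  0.01975424] [ 0.42126498 -0.2861561   0.01655355] [ 0.56267218 -0.22577677  0.02745424]
 line 0.94111085 -0.33809808 -19.761042
 ends [ 0.40204202 -0.22727995] [ 0.58956006 -0.29464661]
 table z 0.000234942201041477
scene 424 [ 0.41383548 -0.29199764  0.00614939] [ 0.56884544 -0.22836974  0.02446396] [ 0.46650251 -0.25788909  0.01531221]
 hub 186 [ 0.4521225  -0.24791772  0.01959252] [ 0.41686147 -0.28346225  0.01650739] [ 0.54703569 -0.22836974  0.02446396]
 line 0.937867 -0.34699494 -20.303623
 ends [ 0.41589106 -0.2349722 ] [ 0.56847843 -0.29142695]
 table z -3.673961800926273e-05
```

View pics/crop1.png

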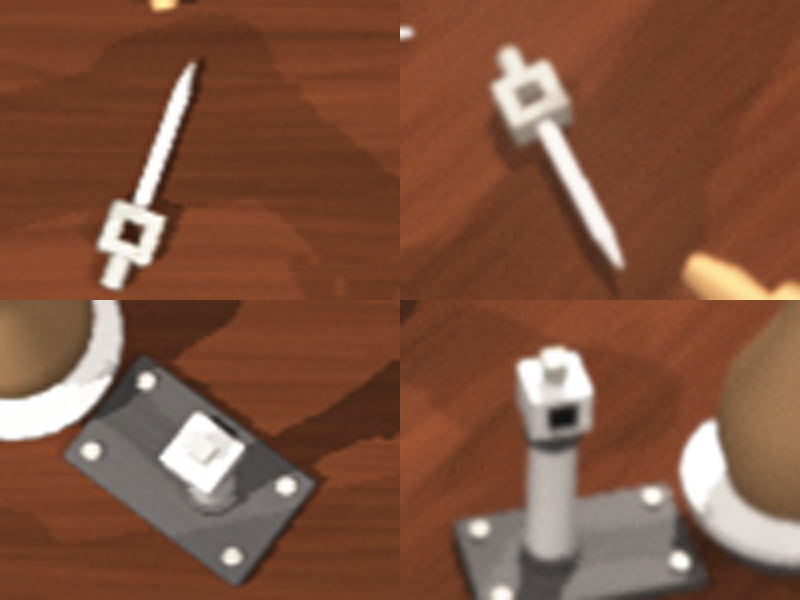

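```bash
cat >> h.py <<'E'
from scipy.optimize import minimize
def box(x0,x1,y0,y1,z0,z1):
    return np.array([[x,y,z] for x in(x0,x1) for y in(y0,y1) for z in(z0,z1)],float)
PTR=[box(-.017,.017,-.017,.017,0,.020),np.vstack([box(.017,.112,-.0045,.0045,.008,.014),[[.125,0,.011]]]),box(-.039,-.017,-.007,.007,.003,.017)]
def render(parts,x,y,yaw,par,z=0,S=4):
    c,s=np.cos(yaw),np.sin(yaw);R=np.array([[c,-s,0],[s,c,0],[0,0,1]])
    im=np.zeros((400*S,640*S),np.uint8)
    for b in parts:
        uv=proj(b@R.T+[x,y,z],par)
        h=cv2.convexHull(((uv+.5)*S-.5).astype(np.float32))
        cv2.fillConvexPoly(im,np.round(h*16).astype(np.int32),255,shift=4)
    return cv2.resize(im,(640,400),interpolation=cv2.INTER_AREA)/255.
def fit(mask,roi,parts,par,x0,z=0):
    X0,Y0,X1,Y1=roi
    def f(p):
        r=render(parts,x0[0]+p[0]*.01,x0[1]+p[1]*.01,x0[2]+p[2]*.1,par,z)
        return ((r-mask)[Y0:Y1,X0:X1]**2).sum()
    b=minimize(f,[0,0,0],method="Nelder-Mead",options=dict(initial_simplex=[[-.4,-.4,-.4],[.6,0,0],[0,.6,0],[0,0,.6]],xatol=1e-3,fatol=1e-3))
    return np.array(x0)+b.x*[.01,.01,.1],b.fun
E
python3 - <<'E'
from rig import *
from h import *
for n,roi in {"top":(375,185,425,258),"scene":(212,250,265,320)}.items():
    z=np.load(n+"0.npz");p=z["p"].astype(float);par=camera_params(n);P=cloud(n,z["d"],par)
    # blue channel: wood is low in blue, metal is high
    m=np.clip((p[...,2]-60)/100,0,1)
    r,f=fit(m,roi,PTR,par,(0.445,-.245,np.radians(-20)))
    rr=render(PTR,*r,par);print(n,r,np.degrees(r[2]),f,rr.sum())
    g=(P[...,2]>.158)&(z["d"]>0); g[:, :]&=True
    x0,y0,x1,y1=dict(top=(270,180,320,235),scene=(305,155,350,200))[n]
    k=np.zeros_like(g);k[y0:y1,x0:x1]=1;g&=k
    q=P[g];t=q[(q[:,2]<.173)]
    print(" head",len(q),np.median(t[:,2]),cv2.minAreaRect((t[:,:2]*1000).astype(np.float32)))
    s=q[q[:,2]>.177];print(" stub",len(s),s.mean(0) if len(s) else 0)
    o=np.clip(np.abs(rr-m)*255,0,255).astype(np.uint8)[roi[1]:roi[3],roi[0]:roi[2]]
    cv2.imwrite(f"pics/res_{n}.png",cv2.resize(o,None,fx=5,fy=5,interpolation=0))
    # plate points
    x0,y0,x1,y1=dict(top=(250,170,325,240),scene=(295,190,370,240))[n]
    k=np.zeros_like(g);k[y0:y1,x0:x1]=1
    pl=k&(abs(P[...,2]-.012)<.004)&(p.max(2)-p.min(2)<30)
    q=P[pl];print(" plate",len(q),cv2.minAreaRect((q[:,:2]*1000).astype(np.float32)))
    lip=(P[...,2]>.255)&(P[...,0]>.5)&(P[...,2]<.28)&(abs(P[...,1])<.4);
    print(" lip",lip.sum(),P[lip].mean(0))
E
```

```text
top [ 0.45498099 -0.24888509 -0.35138272] -20.132746766603518 31.657746405228757 379.87450980392157
 head 241 0.1663365242723358 ((524.144287109375, 20.175552368164062), (36.34998321533203, 40.44581985473633), 54.151634216308594)
 stub 38 [0.52187724 0.02114479 0.18257616]
 plate 1170 ((534.6298828125, 37.57246398925781), (149.8880615234375, 89.54701232910156), 54.138160705566406)
 lip 205 [0.62067537 0.1516599  0.26513892]
scene [ 0.45014636 -0.24672762 -0.35434874] -20.302687377342295 29.706954056132258 489.01960784313724
 head 216 0.16628163286439945 ((523.2164306640625, 18.589752197265625), (36.404197692871094, 40.964656829833984), 57.13748550415039)
 stub 37 [0.52263586 0.01914489 0.18159501]
 plate 1221 ((534.29833984375, 35.39070129394531), (150.76988220214844, 93.07925415039062), 52.37479019165039)
 lip 162 [0.62077598 0.14733052 0.26391369]
```

```bash
python3 - <<'E'
from rig import *
from h import *
for n,roi in {"top":(375,185,425,258),"scene":(212,250,265,320)}.items():
    z=np.load(n+"0.npz");par=camera_params(n);P=cloud(n,z["d"],par);p=z["p"]
    for r,col in (((.45498,-.24889,-.3514),(255,0,0)),((.45015,-.24673,-.3543),(0,255,0))):
        rr=(render(PTR,*r,par)>.5).astype(np.uint8)
        big=cv2.resize(rr,None,fx=8,fy=8,interpolation=0)
        if col[0]: im=cv2.resize(p,None,fx=8,fy=8,interpolation=0)
        cs,_=cv2.findContours(big,0,2);cv2.drawContours(im,cs,-1,col,1)
        u=proj([r[0],r[1],.02],par)[0];cv2.circle(im,(int(u[0]*8+4),int(u[1]*8+4)),3,col,-1)
    cv2.imwrite(f"pics/ov_{n}.png",cv2.cvtColor(im[roi[1]*8:roi[3]*8,roi[0]*8:roi[2]*8],cv2.COLOR_RGB2BGR))
E
python3 -c "
import cv2,numpy as np
a=cv2.imread('pics/ov_top.png');b=cv2.imread('pics/ov_scene.png');h=min(a.shape[0],b.shape[0])
c=np.hstack([a[:h],b[:h]]);print(c.shape);cv2.imwrite('pics/ov.png',cv2.resize(c,None,fx=.95,fy=.95))"
```

```text
(560, 824, 3)
```

View pics/ov.png

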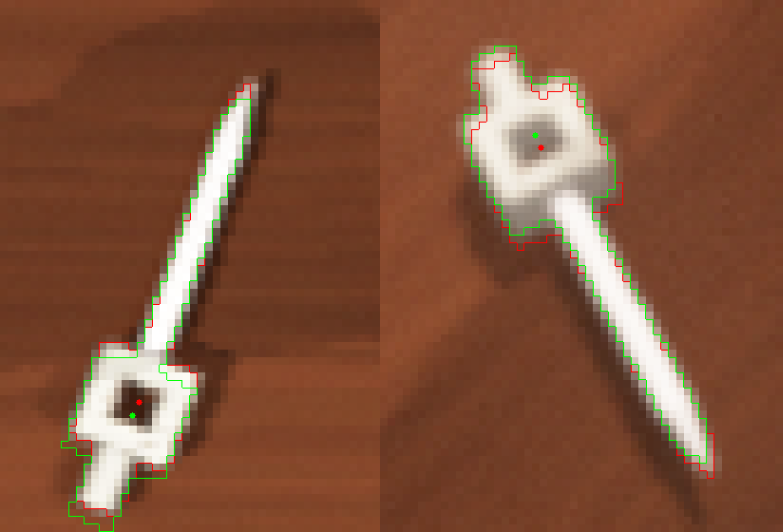

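Red is the top-camera fit and green the scene-camera fit. The pointer (larger silver one, hub at top pixel ~(393,238)) is confirmed. The two cameras differ by about 5 mm along its arm, so I'll use the mean for the grasp (the pads tolerate it) and re-measure in hand.

```bash
cat >> h.py <<'E'
def ori(yaw,sgn=1):
    x=np.array([0,0,-1.]);z=sgn*np.array([-np.sin(yaw),np.cos(yaw),0])
    return np.column_stack([x,np.cross(z,x),z])
E
python3 - <<'E'
from rig import *
from h import *
A=np.array([.4525,-.2478]);H=np.array([.5225,.0205])
for s in (1,-1):
    print(s,inverse_kinematics([*A,.12],ori(np.radians(-20.2),s)),inverse_kinematics([*H,.30],ori(np.radians(54),s)),inverse_kinematics([*H,.16],ori(np.radians(54),s)))
E
```

```text
1 [ 0.89814581  0.45177836 -0.60183207  2.01281603  0.35868831  0.78112196
  1.30269812] [ 0.79241148  0.39462106 -1.16757434  1.79100816  0.38691292  1.21444174
  2.02657337] [ 0.74134907  0.62595839 -1.17453057  1.94807148  0.67872443  1.03703759
  1.77101831]
-1 [ 0.44804901  0.3825525  -0.03558765  2.03833959  0.02012053  0.72102023
 -1.52343503] [ 0.39383964  0.23502988 -0.60694394  1.80833586  0.14649085  1.14312677
 -0.88954673] [ 0.30712268  0.38556204 -0.52981845  1.96878663  0.25524178  0.85227895
 -0.9885039 ]
```

Sign -1 is the comfortable one.

Run:
```python
from rig import *
from h import *
A=np.array([.4525,-.2478]);R=ori(np.radians(-20.2),-1)
movep([*A,.14],R)
print(move_l([*A,.030],feed=.12,until_force=8))
print(sense()["position"],sense()["wrist_force"])
command_gripper(.0,20)
s=sense();print(s["time_s"],s["position"],s["wrist_force"],s["finger_gap"])
for n in ("scene","top"):
    p,d=camera(n); np.savez(f"{n}1.npz",p=p,d=d)
    x0,y0=dict(top=(355,180),scene=(195,230))[n]
    cv2.imwrite(f"pics/{n}1.png",cv2.cvtColor(cv2.resize(p[y0:y0+90,x0:x0+90],None,fx=6,fy=6,interpolation=2),cv2.COLOR_RGB2BGR))
```

```text
False
[ 0.45300705 -0.24812033  0.03057278] [ 0.39258557 -0.66250325  0.02328512]
3.2083 [ 0.45273401 -0.24784842  0.03042086] [-1.25878385  1.18622882  5.72771966] 0.033429357017204044
```

View pics/scene1.png

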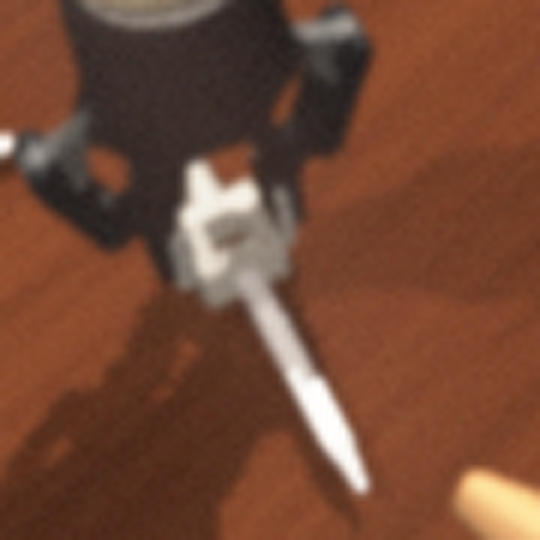

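View pics/top1.png

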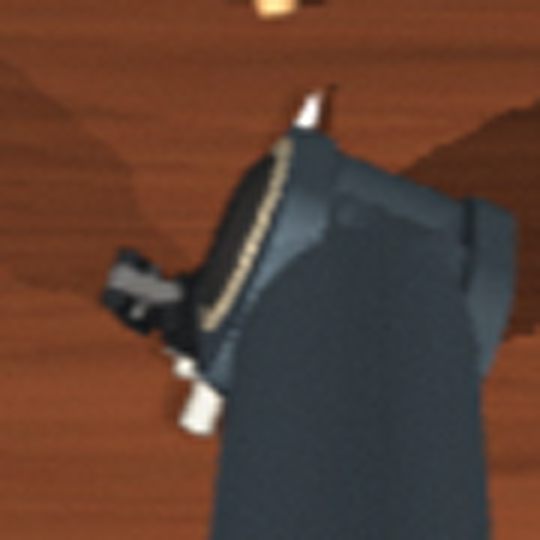

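The scene crop shows the pads on both hub sides and the arm free. The gap of 33.4 mm matches the hub. Next I'll lift, turn above bottle height, hover over the stub and look.

Run:
```python
from rig import *
from h import *
command_gripper(.0,40)
A=np.array([.4525,-.2478]);H=np.array([.5225,.0205])
move_l([*A,.34],feed=.25)
movep([*H,.34],ori(np.radians(54),-1))
move_l([*H,.245],feed=.12)
sleep(.2)
s=sense();print(s["time_s"],s["position"],s["wrist_force"],s["finger_gap"])
for n in ("scene","top"):
    p,d=camera(n); np.savez(f"{n}2.npz",p=p,d=d)
    x0,y0=dict(top=(240,145),scene=(280,110))[n]
    cv2.imwrite(f"pics/{n}2.png",cv2.cvtColor(cv2.resize(p[y0:y0+100,x0:x0+130],None,fx=6,fy=6,interpolation=2),cv2.COLOR_RGB2BGR))
```

```text
7.1333 [0.52290264 0.02054124 0.2457725 ] [ 0.0884178  -1.03280276 -0.81164425] 0.03284864849188251
```

View pics/scene2.png

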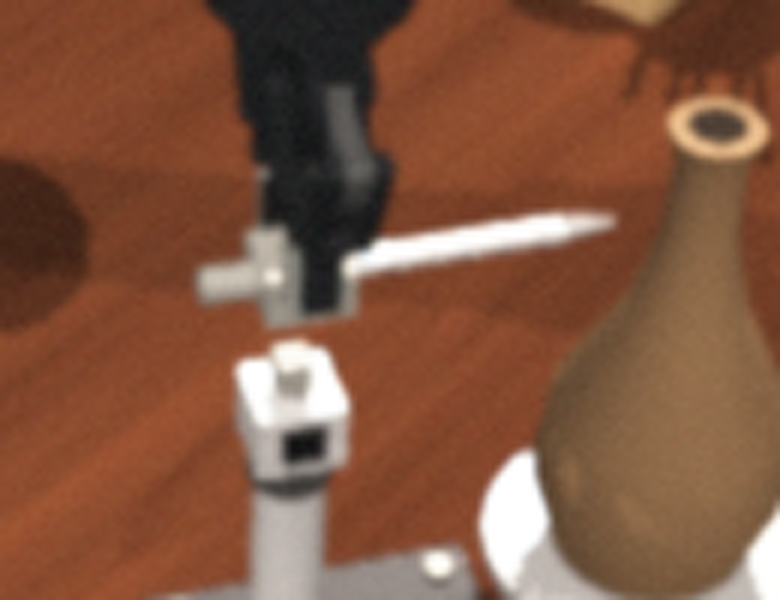

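View pics/top2.png

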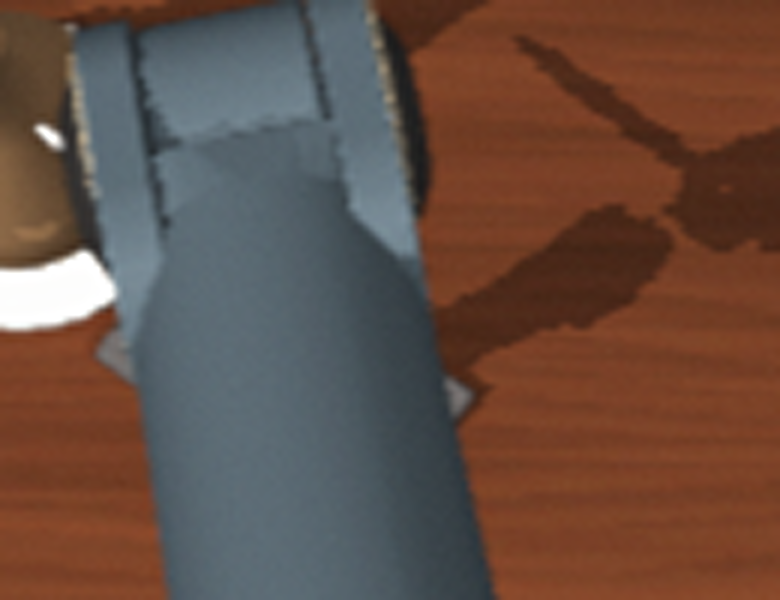

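Run:
```python
from rig import *
from h import *
par=camera_params("scene")
z=np.load("scene2.npz");p=z["p"].astype(float)
m=np.clip((p[...,2]-60)/100,0,1)
HEAD=[box(-.018,.018,-.018,.018,-.032,0),box(-.007,.007,-.007,.007,0,.016)]
best=None
r,f=fit(m,(310,164,345,183),HEAD,par,(.5225,.0195,np.radians(54)),z=.167)
print("head",r,np.degrees(r[2]),f)
# pointer: only arm right of finger and counterweight
mp=m.copy()
def fitp(z0):
    def f(q):
        rr=render(PTR,.5225+q[0]*.01,.0195+q[1]*.01,np.radians(54)+q[2]*.1,par,z0)
        e=(rr-mp)**2
        return e[140:162,342:386].sum()+e[150:163,308:321].sum()
    b=minimize(f,[0,0,0],method="Nelder-Mead",options=dict(initial_simplex=[[-.4,-.4,-.4],[.6,0,0],[0,.6,0],[0,0,.6]]))
    return np.array([.5225,.0195,np.radians(54)])+b.x*[.01,.01,.1],b.fun
rp,fp=fitp(.2154);print("ptr",rp,np.degrees(rp[2]),fp)
im=cv2.resize(z["p"],None,fx=6,fy=6,interpolation=0)
for parts,q,zz,col in((HEAD,r,.167,(255,0,0)),(PTR,rp,.2154,(0,255,0))):
    b=cv2.resize((render(parts,*q,par,zz)>.5).astype(np.uint8),None,fx=6,fy=6,interpolation=0)
    cs,_=cv2.findContours(b,0,2);cv2.drawContours(im,cs,-1,col,1)
cv2.imwrite("pics/ov2.png",cv2.cvtColor(im[110*6:205*6,295*6:400*6],cv2.COLOR_RGB2BGR))
d=rp[:2]-r[:2];c,s=np.cos(r[2]),np.sin(r[2]);print("ptr in head frame mm",1000*np.array([c*d[0]+s*d[1],-s*d[0]+c*d[1]]))
```

```text
head [0.517943  0.0235725 0.9652721] 55.30601727871223 11.788952056901193
ptr [0.52246018 0.02450426 0.94626459] 54.216967429615245 24.413697731641676
ptr in head frame mm [ 3.3372465 -3.1836899]
```

View pics/ov2.png

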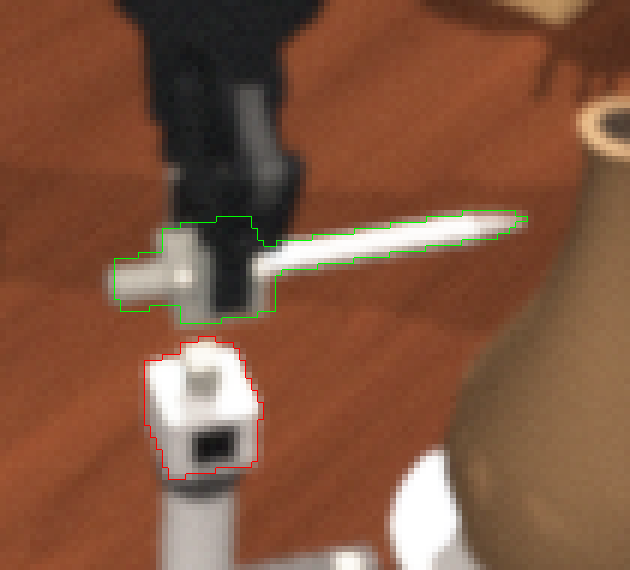

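Run:
```python
from rig import *
from h import *
HEAD=[box(-.018,.018,-.018,.018,-.032,0),box(-.007,.007,-.007,.007,0,.016)]
BT=[box(-.009,.009,-.0225,-.018,-.022,-.006)]
def fitH(n,img,roi,x0):
    par=camera_params(n);m=np.clip((img[...,2].astype(float)-60)/100,0,1);X0,Y0,X1,Y1=roi
    def f(q):
        a=(x0[0]+q[0]*.01,x0[1]+q[1]*.01,x0[2]+q[2]*.1)
        rr=render(HEAD,*a,par,.167)*(1-render(BT,*a,par,.167))
        return ((rr-m)[Y0:Y1,X0:X1]**2).sum()
    b=minimize(f,[0,0,0],method="Nelder-Mead",options=dict(initial_simplex=[[-.4,-.4,-.4],[.6,0,0],[0,.6,0],[0,0,.6]]))
    return np.array(x0)+b.x*[.01,.01,.1],b.fun
H0=(.5225,.0205,np.radians(54))
for k in (0,2):
    r,f=fitH("scene",np.load(f"scene{k}.npz")["p"],(310,160,345,189),H0);print("scene",k,r,np.degrees(r[2]),f)
# depth based at hover
n="scene";par=camera_params(n);z=np.load("scene2.npz");P=cloud(n,z["d"],par);p=z["p"]
c,s=np.cos(H0[2]),np.sin(H0[2])
sel=np.zeros((400,640),bool);sel[140:165,308:388]=1
sel&=(P[...,2]>.205)&(P[...,2]<.245)&(p[...,2]>90)&(P[...,0]<.62)
q=P[sel];g=np.column_stack([c*(q[:,0]-H0[0])+s*(q[:,1]-H0[1]),-s*(q[:,0]-H0[0])+c*(q[:,1]-H0[1]),q[:,2]])
arm=g[g[:,0]>.035];w=g[g[:,0]<-.022]
print("arm n",len(arm),"x",arm[:,0].min(),arm[:,0].max(),"y fit",np.polyfit(arm[:,0],arm[:,1],1),"z",np.median(arm[:,2]))
print("weight",len(w),w.min(0),np.median(w,0))
sel=np.zeros((400,640),bool);sel[160:192,305:350]=1
sel&=(P[...,2]>.16)&(P[...,2]<.172)
q=P[sel];print("headtop",np.median(q[:,2]),cv2.minAreaRect((q[:,:2]*1000).astype(np.float32)))
z=np.load("top0.npz");P=cloud("top",z["d"],camera_params("top"))
u=proj([.5225,.0205,.167],camera_params("top"));print("top px",u)
```

```text
scene 0 [0.51888842 0.02278332 0.92650076] 53.08458303857764 10.745763898500577
scene 2 [0.51889342 0.02301182 0.94006061] 53.86150531548605 24.787026143790854
arm n 138 x 0.03505461081294696 0.1218439811407822 y fit [ 0.00197981 -0.00224089] z 0.2284114979804348
weight 45 [-0.03857762 -0.00878217  0.22201325] [-0.03095443 -0.00457908  0.23079115]
headtop 0.16662509701604383 ((523.2303466796875, 18.566802978515625), (36.12651824951172, 40.684425354003906), 55.23558044433594)
top px [[290.14426005 202.51223915]]
```

Both estimates agree to about 1–2 mm, which is inside the bevel's capture range. I'll correct by about 1 mm and descend with a light grip and force guard.

Run:
```python
from rig import *
from h import *
H=np.array([.5209,.0203])
command_gripper(0,20)
move_l([*H,.222],feed=.06);sleep(.15)
f0=sense()["wrist_force"];print(f0)
c,s=np.cos(np.radians(54)),np.sin(np.radians(54))
for zt in (.214,.211,.208,.205,.202):
    hit=move_l([*H,zt],feed=.03,until_force=6);S=sense();d=S["wrist_force"]-f0
    print(zt,hit,S["position"],"F gauge xyz",c*d[0]+s*d[1],-s*d[0]+c*d[1],d[2],S["finger_gap"])
    if hit: break
print(S["time_s"])
```

```text
[-0.01642677  0.41685847 -1.07816966]
0.214 False [0.52076374 0.02026359 0.21374372] F gauge xyz -0.24655255966469264 0.13429950222078513 0.004963880118332931 0.03303192623886682
0.211 False [0.52077646 0.0202814  0.21080281] F gauge xyz 0.3874205612843975 0.14760721099778856 0.1063420267572115 0.03290565817367364
0.208 False [0.52074396 0.02028593 0.20776772] F gauge xyz -0.49841490737290645 -0.9515545921139473 0.07462596309571001 0.03298748159281009
0.205 False [0.5207354  0.02030394 0.20476871] F gauge xyz -0.3573300704576558 -0.8886556360132519 1.1198055602783819 0.03324965993624995
0.202 False [0.52073785 0.02024918 0.20175529] F gauge xyz -0.5160488717734987 0.5101997453108411 0.34680177807966606 0.032819605494274394
9.55
```

The stub is entering freely: the hub underside is about 11 mm below the stub's top with no side force. On to the seat.

Run:
```python
from rig import *
from h import *
H=np.array([.5209,.0203])
hit=move_l([*H,.192],feed=.03,until_force=5);S=sense();print(hit,S["position"],S["wrist_force"])
p,d=camera("scene");np.savez("scene3.npz",p=p,d=d)
cv2.imwrite("pics/scene3.png",cv2.cvtColor(cv2.resize(p[125:205,285:400],None,fx=6,fy=6,interpolation=2),cv2.COLOR_RGB2BGR))
```

```text
True [0.52144845 0.02037917 0.19745216] [-1.05249126  0.35167779  4.39719356]
```

View pics/scene3.png

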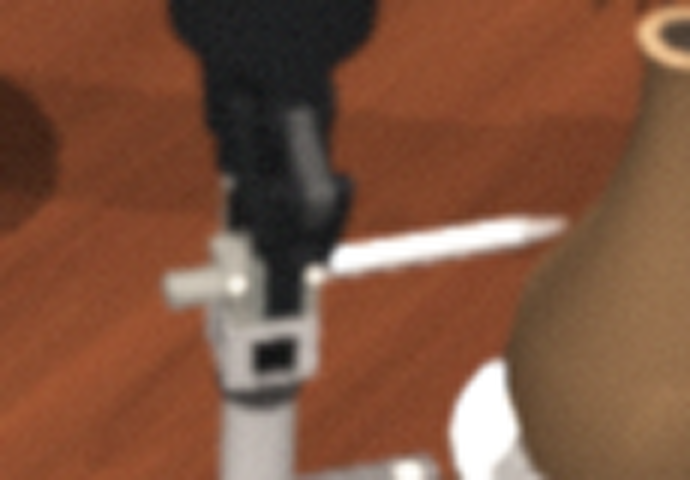

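Seated: the TCP is at 0.1975 against an expected 0.1974. Release, check, then lower to straddle the head.

Run:
```python
from rig import *
from h import *
command_gripper(.085,20); sleep(.4)
S=sense();print(S["time_s"],S["position"],S["wrist_force"],S["finger_gap"])
H=S["position"][:2]
print(move_l([*H,.158],feed=.05,until_force=6));S=sense();print(S["time_s"],S["position"],S["wrist_force"])
p,d=camera("scene");np.savez("scene4.npz",p=p,d=d)
cv2.imwrite("pics/scene4.png",cv2.cvtColor(cv2.resize(p[125:205,285:400],None,fx=6,fy=6,interpolation=2),cv2.COLOR_RGB2BGR))
```

```text
10.8333 [0.52074102 0.0202171  0.19652203] [0.45015243 0.62695624 0.00741719] 0.08490012888416315
False
11.7583 [0.52096434 0.02028951 0.15821003] [0.78745919 0.45140381 0.59678034]
```

View pics/scene4.png

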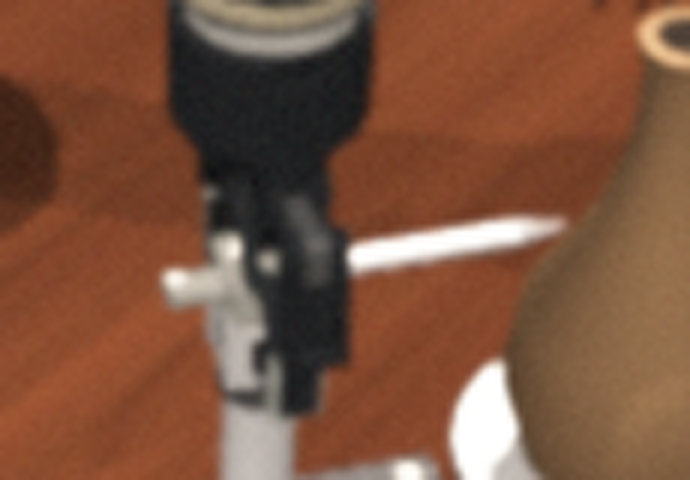

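The pointer stays level and the tip is clear of the bottle (tip at crop (565,225), bottle edge beyond). Squeeze.

Run:
```python
from rig import *
from h import *
command_gripper(0,50); sleep(.3)
S=sense();print(S["time_s"],S["position"],S["wrist_force"],S["finger_gap"])
p,d=camera("scene");np.savez("scene5.npz",p=p,d=d)
cv2.imwrite("pics/scene5.png",cv2.cvtColor(cv2.resize(p[125:205,285:400],None,fx=6,fy=6,interpolation=2),cv2.COLOR_RGB2BGR))
```

```text
12.625 [0.52066653 0.02042522 0.15867365] [-1.41945692  0.07224939  5.28156509] 0.035517768044695384
```

View pics/scene5.png

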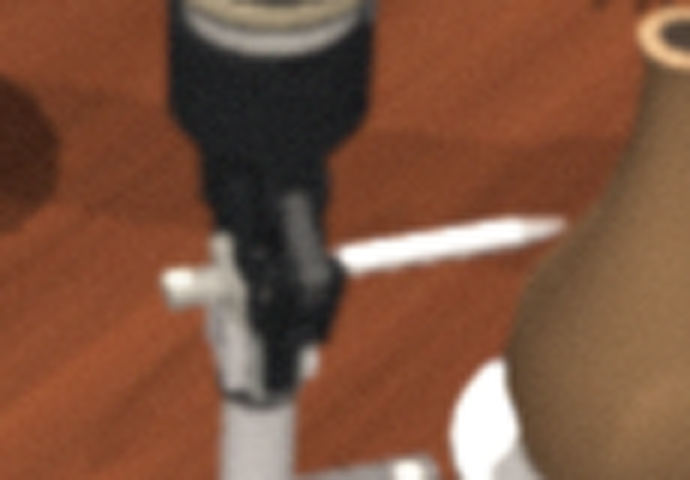

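Gap 35.5 mm means the pads are flush and the button is in. Pull up slowly.

Run:
```python
from rig import *
from h import *
command_gripper(0,60)
S=sense();q=S["position"];H=np.array([.5208,.0203]);z0=q[2];f0=S["wrist_force"]
for dz in (.02,.05,.085):
    hit=move_l([*H,z0+dz],feed=.04,until_force=35);S=sense()
    print(dz,hit,S["time_s"],S["position"]-q,S["wrist_force"]-f0,S["finger_gap"])
    if hit: break
p,d=camera("scene");np.savez("scene6.npz",p=p,d=d)
cv2.imwrite("pics/scene6.png",cv2.cvtColor(cv2.resize(p[85:205,275:405],None,fx=5,fy=5,interpolation=2),cv2.COLOR_RGB2BGR))
```

```text
0.02 False 13.5583 [-2.06184297e-05  3.38543617e-05  2.01058292e-02] [  3.50194019   1.43159226 -11.93278765] 0.03527996877640158
0.05 False 14.4583 [-2.34857984e-05  2.65954105e-05  5.00925693e-02] [  3.90477515   2.22405037 -12.61582659] 0.03516050902805227
0.085 False 15.4833 [-3.93164390e-05  1.91226675e-05  8.50448990e-02] [  1.16278053   2.72253496 -13.00581457] 0.03491193776284377
```

View pics/scene6.png

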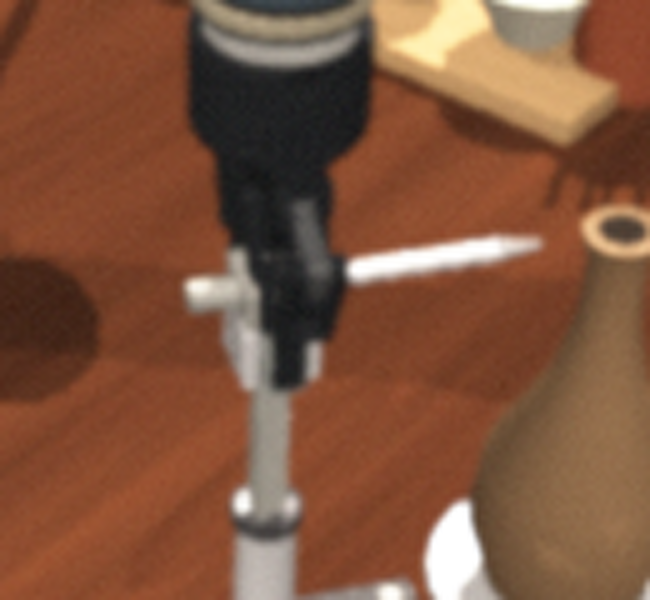

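The head came up with the hand, the post is exposed and the pointer is in place. Nudge to the hard stop.

Run:
```python
from rig import *
from h import *
H=np.array([.5208,.0203]);z0=.1587
hit=move_l([*H,z0+.094],feed=.01,until_force=10);sleep(.5);S=sense()
print(hit,S["time_s"],S["position"],S["position"][2]-z0,S["wrist_force"],S["finger_gap"])
p,d=camera("scene");P=cloud("scene",d,camera_params("scene"))
cv2.imwrite("pics/scene7.png",cv2.cvtColor(cv2.resize(p[85:205,275:405],None,fx=5,fy=5,interpolation=2),cv2.COLOR_RGB2BGR))
a=cv2.absdiff(p,np.load("scene0.npz")["p"]).max(2)
print("diff bottle",np.mean(a[130:215,375:412]>40),"pin",np.mean(a[305:390,265:395]>40),"mould",np.mean(a[255:305,390:440]>40))
```

```text
True 16.65 [0.52060593 0.02044854 0.24644461] 0.08774460773554224 [ 5.30458637 -0.64605493 -8.13723641] 0.03530667197796278
diff bottle 0.012082670906200318 pin 0.16099547511312218 mould 0.0
```

View pics/scene7.png

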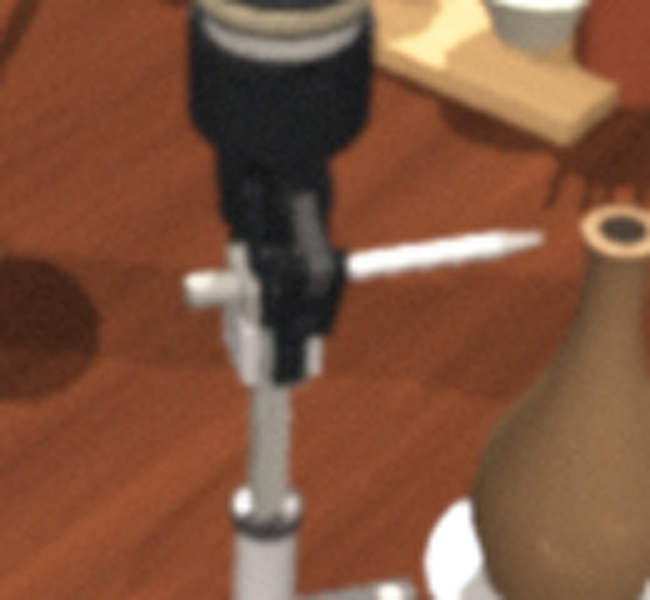

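The tool reads 87.7 mm of travel, stopped on force. The rolling pin region differs from the first picture, so I'll check whether that's just shadow. I'll also nudge up once more.

Run:
```python
from rig import *
from h import *
H=np.array([.5208,.0203]);z0=.1587
f0=sense()["wrist_force"]
hit=move_l([*H,z0+.0915],feed=.01,until_force=15);sleep(.4);S=sense()
print(hit,S["time_s"],S["position"],S["position"][2]-z0,S["wrist_force"],S["finger_gap"])
p,d=camera("scene");q=np.load("scene0.npz")["p"]
t,_=camera("top")
par=camera_params("scene");P=cloud("scene",d,par)
# post exposure / head height: head visible side top edge and weight height
sel=np.zeros((400,640),bool);sel[135:150,310:320]=1;w=P[sel&(p[...,2]>90)];print("weight z max/med",w[:,2].max(),np.median(w[:,2]))
o=np.hstack([q[300:395,260:400],p[300:395,260:400]])
o=cv2.resize(o,None,fx=2.8,fy=2.8)
o2=cv2.resize(np.hstack([p[85:205,275:405],t[60:180,270:410]]),None,fx=2.8,fy=2.8)
w=max(o.shape[1],o2.shape[1]);f=lambda a:np.pad(a,((0,0),(0,w-a.shape[1]),(0,0)))
cv2.imwrite("pics/fin.png",cv2.cvtColor(np.vstack([f(o),f(o2)])[:600],cv2.COLOR_RGB2BGR))
```

```text
False 17.775 [0.52066348 0.02039735 0.24896609] 0.09026609203538488 [  3.05590263   2.5605124  -17.90965674] 0.034991524927614905
weight z max/med 0.27699482786699037 0.2705358346725447
```

View pics/fin.png

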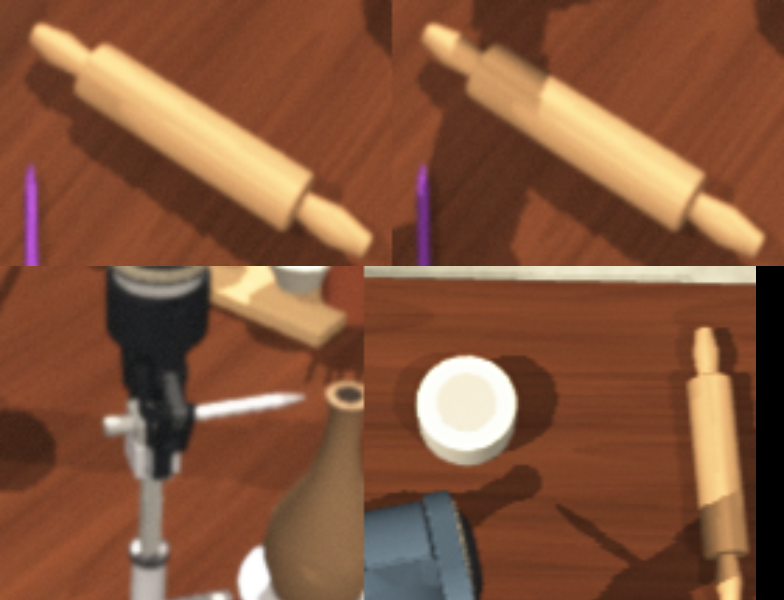

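The pin hasn't moved; the difference is only the arm's shadow. At 90.3 mm of travel the load rises to about 18 N against the hard stop. The counterweight height of 0.277 m is within 2 mm of what a seated pointer at the top should give (0.275). Handing in.

Run:
```python
from rig import *
sleep(.3);S=sense();print(S["position"],S["wrist_force"],S["finger_gap"])
finish_job()
```

```text
[0.52064262 0.02038214 0.24895258] [  3.91353653   2.76635319 -17.69742607] 0.035348732931917426
the job is handed in; nothing more can be done
```

I fitted the larger silver pointer onto the stub with its arm towards the bottle and let go. Then I squeezed the head across its button, pulled it up to the second stop and handed in while still holding it there, at about 18 s of the 54 s allowed.

**Last checks:**
- **Pointer seating:** the stub went in with no notable side force and the hub seated at the expected height (TCP 0.1975 m against 0.1974 m). At the top, the counterweight read 0.277 m against an expected 0.275 m, and the pointer looked level in the last picture.
- **Button:** I could not read it directly. The finger gap was about 35.3 mm, which means pads flush and button in, because the fingers read up to about 1 mm small on the 34 mm hub too.
- **Post travel:** the hand rose 90.3 mm and was pulling about 18 N into the hard stop, stable over the last 0.3 s. A first stop on force at 87.7 mm came slightly early, so I nudged it up once more.
- **Other things on the bench:** the bottle, mould and rolling pin stood where they were. The picture comparison flagged the rolling pin, but a side-by-side view showed only the arm's shadow across it.

**Disagreement:** the two cameras differed by about 5 mm on where the pointer lay. I used their mean for the grasp, then corrected the position about 1–2 mm above the stub.

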